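# Slide a freshly glued phone under the UV curing lamp

### The job

The phone lying on the mat has a new screen on wet glue: push it gently along the mat by its edges, without pressing on the screen and without lifting or tipping it, in under the low UV curing lamp until its leading end is fully home against the stop bar at the lamp's back. Only then switch the lamp on by pressing the push button on its top right down for a moment, and take the hand away. Do not knock the other things on the bench about.

Things in the scene. Friction and masses are not known exactly. Their poses are not given: they have to be found in the camera images.
- phone: The phone, flat on its back on the blue mat (mat top at z = 2 mm): a slab 158 mm (its x) by 76 mm (its y), 8 mm thick, about 0.2 kg, dark metal frame. Origin: centre of its underside; z up. It starts with its +x end towards the lamp's mouth; either end may lead. It slides on the mat under a push of about 1 to 3 N and stays where it is left.
- screen: The phone's dark glass screen, fixed to it: 151 by 69 mm, centred, its top 8 mm above the mat and 0.6 mm proud of the frame, with a metal rim 3.5 mm wide all round. The glue is wet: push on the frame's upright edges (7.4 mm high), not on the screen. Origin: centre of its underside, 6.8 mm above the phone's underside; axes as the phone's.
- lamp: UV curing lamp, fixed on the mat: finned aluminium heat sink with a black control box, 114 mm wide (y), on two cheeks 12 mm thick. Origin: in the middle of the tunnel at mat level; +x is the way in for the phone, z up. The tunnel is 90 mm wide (y = -45 to 45 mm), 12 mm high. The roof spans x = -75 to 68 mm; its top is 34 mm (fins, x below 12 mm) to 38 mm (box) above the mat.
- lamp_mouth (a point): Middle of the lower edge of the roof at the open front, x = -75 mm of the lamp, 12 mm above the mat. The cheeks' rounded noses (radius 6 mm) stand 3 mm farther out to either side.
- lamp_stop (a point): Middle of the face of the stop bar at the lamp's back, at mat level, x = +75 mm of the lamp. The bar is 12 mm high and shows, with the phone's leading end, through a 7 mm slot behind the roof. With the phone home its centre is 79 mm before this point and its tail stands 8 mm out of the mouth. Ease it home: over 45 N is ramming.
- lamp_button (a joint): Travel of the lamp's spring push button, pressed straight down: 0 is up, 0.005 m fully down (takes about 4.5 N); it springs back by itself. It counts as pressed beyond 4 mm, kept for 0.1 s.
- lamp_button_top (a point): Centre of the top of the push button, a round cap 22 mm across on the lamp's control box, at x = +44 mm, y = 0 of the lamp, 59 mm above the mat; its round grey housing is 38 mm across and 9 mm lower than the cap's top.
- watch: Bystander: a smartwatch without strap, 44 x 37 x 11 mm, lying beside the lamp. Origin: centre of its underside.
- earbud_case: Bystander: a white earbud case, 60 x 46 x 21 mm, lying beside the lamp. Origin: centre of its underside.
- glue_bottle: Bystander: a small glue bottle standing behind the lamp's stop bar, 30 mm across, 65 mm high. Origin: centre of its underside.
- screwdriver: Bystander: a screwdriver 160 mm long lying beyond the phone. Origin: at mat level under the middle of its length.
Mind the look-alikes: they are no part of the job. Several things look just like the phone: the one meant starts nearest to the robot's base.

How it is judged:
By the outcome, as a careful person would: the job done as asked, in the order asked, and still so for the second after the job is handed in, with the robot touching nothing.
It also fails if it takes over 72 s, if anything falls off the work surface, if the arm or the gripper's body presses on something with over 40 N, if the wrist force passes 120 N, or if a joint passes its speed limit or range.

### The arm

A 7-joint arm with a two-finger parallel gripper is mounted at the origin on the work surface. World frame = base frame: x ahead of the robot, y to its left, z up, the work surface at z = 0. Lengths are in m, angles in rad, forces in N, time in s.
With the tool pointing down it reaches from about 0.4 to 0.85 m from the base axis. Payload 10.4 kg.
Tool frame: the origin (TCP) lies at the very end of the fingers, on their centre line; the grasp point (between the pads) lies 19 mm behind it; z points along the fingers, y is the line along which they close (so a half turn about z gives the same grasp; the last joint's range is limited). The gripper opens to 85 mm and grips with 20 to 120 N. Pads are 22 mm wide; open, the fingers measure 114 mm over their backs; the gripper's body (76 mm by 85 mm) begins 54 mm behind the grasp point. The pads swing forward as they close: fully open they stand 13 mm farther back than shut.
Start: joints at [1.103, 0.332, -0.065, 1.46, 0.022, 1.35, -0.088], TCP at [0.269, -0.564, 0.231] pointing down, gripper open.
Joint ranges: [-2.6, 2.6], [-0.5, 2.12], [-1.47, 1.34], [0.16, 2.42], [-1.27, 4.41], [0.06, 2.06], [-2.6, 2.6]. Speed limits (rad/s): [2.22, 2.22, 2.79, 2.79, 3.14, 3.14, 3.14].

### API

Orientations are given as a unit quaternion [x, y, z, w].
In Python, from workcell import * gives the robot as it stands.
- The arm moves only by the tool step_arm, never from a script. Its argument "commands" is one flat list of numbers, 7 for each row, row after row: the finger opening in mm, from 0 to 85.4, then the shift along the world's x, y, z as a fraction of full scale, then the turn, a rotation vector about the world's x, y, z as a fraction of full scale. A call has exactly 10 rows; each row is the pose to reach, as a shift and turn from the pose commanded when the call began, turning the shorter way round; what a row does not reach only later rows make up. Full scale, the value 1, is 0.6 m for a shift and pi rad for a turn. A row lasts 1/8 s, in which the tool goes at most 62.5 mm and 10.7 degrees, less where a joint would pass 70% of its speed; a pose out of reach is approached as far as the arm can. A call with a number of a shift or a turn outside -1 to 1 is refused whole. A call with a gripper value outside its range is refused whole. The fingers move at their own pace and stop on an object; "squeeze" is the grip in N (left out, the last holds). Time passes only in rows, so rows that repeat a pose let the fingers close, or fill a call up. It gives the time, the measured TCP pose, the force, the opening and the grip force at its end, in the units of the state.
- get_obs(): the state, without advancing time (a new reading comes with each control period).
- camera(name): name is "scene" or "top" or "wrist"; returns the picture (420x560x3 uint8, red, green, blue); there is no depth.
- camera_params(name): a dict with "mtx" (3x3 intrinsics, pixels), "extrinsics" (4x4, takes a point from world to camera coordinates); the wrist camera has in their place "tool_from_camera" (4x4, takes a point from camera to tool coordinates, whose origin is the TCP and whose axes are the flange's). Camera axes: x right, y down, z forward; pixel columns grow to the right and rows downward; lengths in m; the calibration is good to about 2 mm. A picture is of the moment at which its call begins: read the wrist's pose just before it. camera_params takes no time and is no camera call.
- hand_in(): hands the job in; it is judged then, once.
The state is a dict: "clock": time; "joint_pos": joint angles; "joint_velocities": joint speeds; "tau": joint torques, N m; "position": TCP position; "ee_rot": TCP orientation; "ft_force": force on the tool from outside, world axes, zero at the start; "torque": the same for the moment, N m; "grip_width": opening from 0.0 (shut) to 1.0 (fully open); "grasp_force": force on a finger pad.
Only numpy, scipy, OpenCV 4.12 (cv2) and the standard library are available. Lean on these libraries where they do the work, as an engineer would, in place of code of your own. Each camera call takes 0.05 s, during which the arm holds its last target. There are 200 camera calls.

## Working session

There is one attempt and no reset: what is moved stays moved. The work goes in short steps, Python scripts to look and compute and a tool call to move; the robot and the scene stay as the last step left them, time stands still between calls to the robot, and variables do not carry over. Pictures are saved under pics/ and viewed, at most 13 in all, crops included, and the job is handed in when it is done.

Besides the shell and the picture viewer there is one more tool, called in YAML: its name, and indented under it one key for each argument. step_arm: Moves the arm, as the interface text tells. Its arguments: {"type":"object","properties":{"commands":{"type":"array","items":{"type":"number"}},"squeeze":{"type":"number"}},"required":["commands"]}

```bash
mkdir -p pics
python3 - <<'E'
from workcell import *
import cv2,numpy as np
o=get_obs();print(o['clock'],o['position'],o['ee_rot'],o['ft_force'],o['grip_width'])
for n in ['scene','top']:
    p=camera_params(n);print(n,np.round(p['mtx'],1).tolist(),np.round(p['extrinsics'],4).tolist())
    cv2.imwrite(f'pics/{n}0.png',camera(n)[:,:,::-1])
E
```

```text
0.0 [ 0.26874614 -0.56385209  0.23050722] [ 9.75371898e-01  2.20565505e-01 -1.82207880e-04 -6.97173507e-04] [-0.84164472 -0.06699187  0.47288891] 1.0024597997184017
scene [[419.7, 0.0, 277.7], [0.0, 419.7, 214.8], [0.0, 0.0, 1.0]] [[-0.8364, 0.5482, -0.0011, 0.5722], [0.3139, 0.4772, -0.8208, -0.0813], [-0.4494, -0.6869, -0.5711, 1.2346], [0.0, 0.0, 0.0, 1.0]]
top [[455.7, 0.0, 279.8], [0.0, 455.7, 196.1], [0.0, 0.0, 1.0]] [[-0.0435, -0.999, -0.0025, -0.0795], [-0.9746, 0.043, -0.2196, 0.6463], [0.2195, -0.0071, -0.9756, 0.9558], [0.0, 0.0, 0.0, 1.0]]
```

View pics/top0.png

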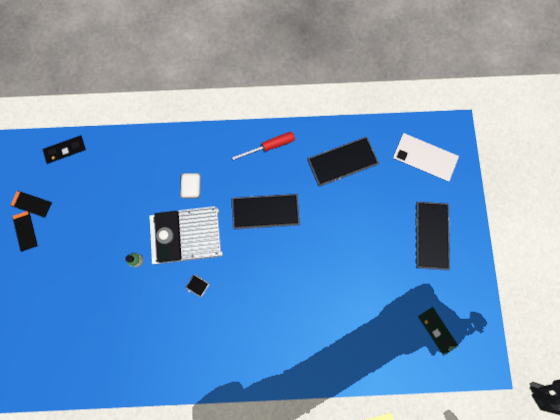

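View pics/scene0.png

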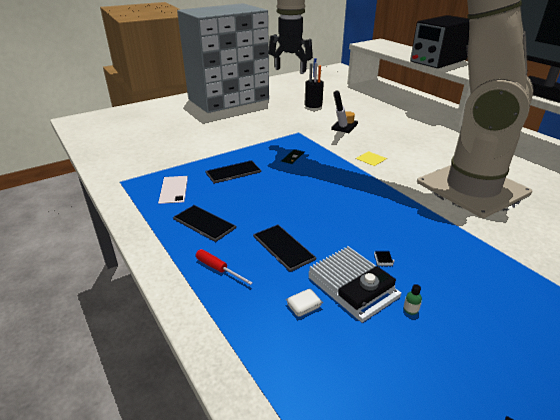

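Top view: phone-like things at (265,211), (343,161), (432,235), and the white phone (426,157); also smaller black boards at (438,331), (64,150), (32,204), (25,232). The lamp is at (185,235) with its fin-side mouth facing right, the button at (164,235), the watch at (197,286), the case at (190,185), the bottle at (134,260) and the screwdriver at (265,145). Next I measure all of these.

```bash
cat > h.py <<'E'
from workcell import *
import cv2,numpy as np
def ray(n,uv,z):
    p=camera_params(n);E=np.array(p['extrinsics']);R,t=E[:3,:3],E[:3,3]
    d=R.T@np.linalg.solve(np.array(p['mtx']),[uv[0],uv[1],1.]);c=-R.T@t
    return c+d*(z-c[2])/d[2]
def phones(im,n='top',z=.010):
    hsv=cv2.cvtColor(im,cv2.COLOR_RGB2HSV)
    m=(hsv[:,:,2]<75).astype(np.uint8)
    out=[]
    for c in cv2.findContours(m,cv2.RETR_EXTERNAL,cv2.CHAIN_APPROX_NONE)[0]:
        if cv2.contourArea(c)<250: continue
        P=np.array([ray(n,q,z)[:2] for q in c[:,0]+0.0],np.float32)
        (x,y),(w,h),a=cv2.minAreaRect((P*1000))
        if w<h: w,h,a=h,w,a+90
        out.append((c[:,0].mean(0).round(),x,y,w,h,(a+90)%180-90,np.hypot(x,y)))
    return out
E
python3 - <<'E'
from h import *
im=camera('top')
for r in phones(im): print(r[0],np.round(r[1:],1))
# lamp: bright low-sat pixels near
hsv=cv2.cvtColor(im,cv2.COLOR_RGB2HSV)
notblue=((hsv[:,:,1]<120)|(hsv[:,:,2]<75)).astype(np.uint8); notblue[:,:140]=0;notblue[:202]=0;notblue[:,226:]=0;notblue[270:]=0
c=max(cv2.findContours(notblue,0,1)[0],key=cv2.contourArea)
print('lamp px',cv2.boxPoints(cv2.minAreaRect(c)).tolist())
b=camera('scene')
cv2.imwrite('pics/c1.png',cv2.resize(im[125:300,120:320],(800,700),interpolation=2)[:600,:,::-1])
s=cv2.resize(b[210:330,240:440],(800,480),interpolation=2)
cv2.imwrite('pics/c2.png',s[:,:,::-1])
E
```

```text
[548. 396.] [ 188.2 -664.7   68.4   62.7  -10.1  690.8]
[438. 331.] [ 332.5 -447.9   97.2   41.1   28.7  557.8]
[ 25. 232.] [595.4 494.9  79.4  39.3  17.1 774.3]
[167. 236.] [571.6 159.7 116.9  57.3   5.  593.5]
[433. 235.] [ 547.8 -462.9  151.1   71.4   -7.1  717.2]
[265. 211.] [621.9 -71.6 152.1  69.3 -88.9 626. ]
[ 32. 204.] [661.7 482.6  81.5  38.6  69.3 818.9]
[343. 161.] [ 738.  -265.7  153.    69.7  -71.4  784.4]
[ 64. 149.] [797.7 416.   97.4  39.1 -71.2 899.7]
lamp px [[146.13412475585938, 213.20730590820312], [217.58535766601562, 205.26828002929688], [223.21951293945312, 255.97561645507812], [151.76828002929688, 263.9146423339844]]
```

View pics/c1.png

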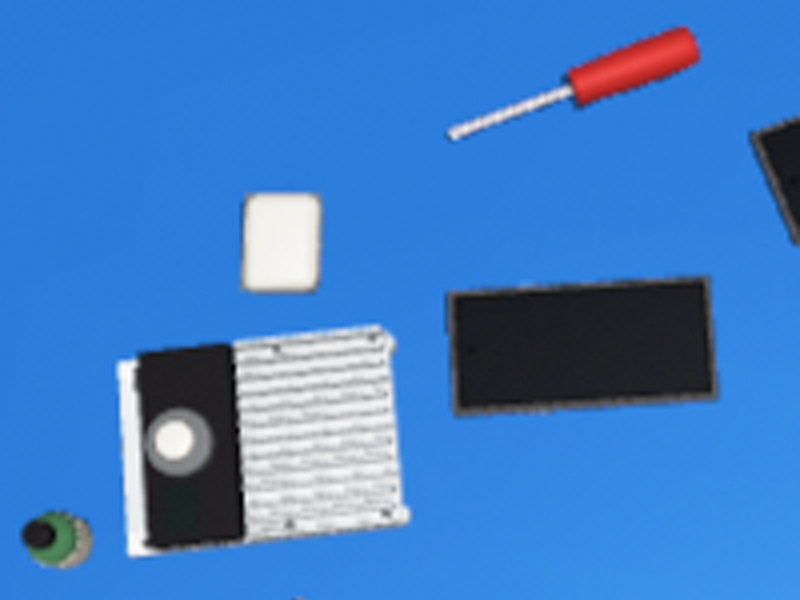

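View pics/c2.png

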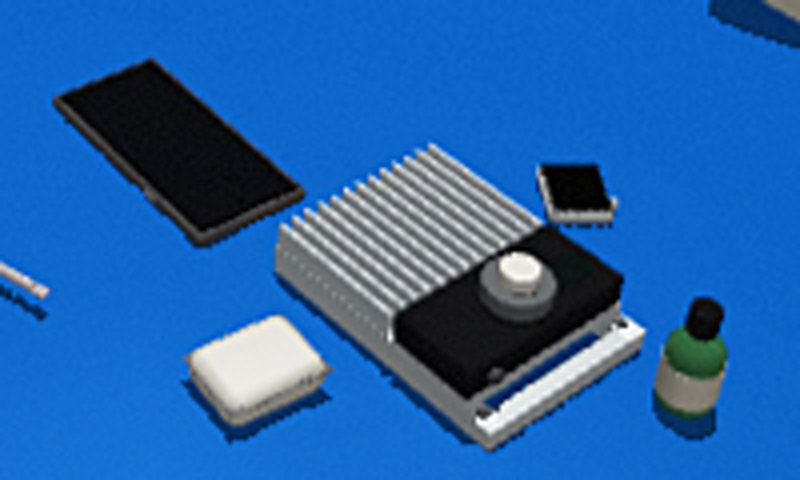

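The crops show the phone lying right before the lamp's finned mouth, at crop centre (585,345), i.e. px (265,211). It is nearest to the base (626 mm against 717 and 784), so that is the one. The button cap is at crop 1 (175,440), px (164,235), and in crop 2 at (520,270). Stop bar and bottle are behind it.

```bash
cat >> h.py <<'E'
def tri(uv1,uv2):
    a0,a1=ray('top',uv1,0),ray('top',uv1,.1);b0,b1=ray('scene',uv2,0),ray('scene',uv2,.1)
    d1=a1-a0;d2=b1-b0;s=np.linalg.lstsq(np.c_[d1,-d2],b0-a0,rcond=None)[0]
    p,q=a0+s[0]*d1,b0+s[1]*d2
    return (p+q)/2,np.linalg.norm(p-q)
E
python3 - <<'E'
from h import *
T=camera('top');S=camera('scene')
def cap(im,r):
    y0,y1,x0,x1=r;c=im[y0:y1,x0:x1];m=(c.min(2)>185).astype(np.uint8)
    n,l,st,ce=cv2.connectedComponentsWithStats(m);k=1+np.argmax(st[1:,4]);print('cap px',ce[k]+[x0,y0],st[k]);return ce[k]+[x0,y0]
p1=cap(T,(225,246,156,174));p2=cap(S,(271,280,363,377))
print('tri cap',tri(p1,p2)); 
print('cap on z=61mm: ',ray('top',p1,.061),ray('scene',p2,.061))
for r in phones(T,z=.040):
    if 110<r[3]<130 and abs(r[0][0]-167)<4: print('box',np.round(r[1:],1))
print('stop line far edge corners (crop1 px)/ z 14mm:',[ray('top',(120+u/4,125+v/4),.014).round(4) for u,v in[(118,361),(128,556),(135,360),(145,552)]])
print('mouth nose corners z 36:',[ray('top',(120+u/4,125+v/4),.036).round(4) for u,v in[(383,327),(405,520)]])
for r in phones(T): 
    if abs(r[0][0]-265)<4: print('phone',np.round(r[1:],1))
for r in phones(S,'scene'):print('S',r[0],np.round(r[1:],1))
E
```

```text
cap px [163.05797101 234.68115942] [ 3  5  9 10 69]
cap px [369.51923077 276.38461538] [ 2  2 10  7 52]
tri cap (array([0.56789234, 0.15714505, 0.0597405 ]), np.float64(0.00022204876312604405))
cap on z=61mm:  [0.56762856 0.1569065  0.061     ] [0.56904436 0.15797656 0.061     ]
box [567.2 152.4 113.6  55.7   5.  587.3]
stop line far edge corners (crop1 px)/ z 14mm: [array([0.6223, 0.2015, 0.014 ]), array([0.5076, 0.1935, 0.014 ]), array([0.6225, 0.1914, 0.014 ]), array([0.5094, 0.1837, 0.014 ])]
mouth nose corners z 36: [array([0.6314, 0.0417, 0.036 ]), array([0.5191, 0.0306, 0.036 ])]
phone [621.9 -71.6 152.1  69.3 -88.9 626. ]Traceback (most recent call last):
  File "<stdin>", line 15, in <module>
  File "h.py", line 13, in phones
    P=np.array([ray(n,q,z)[:2] for q in c[:,0]+0.0],np.float32)
                ~~~^^^^^^^
  File "h.py", line 4, in ray
    p=camera_params(n);E=np.array(p['extrinsics']);R,t=E[:3,:3],E[:3,3]
ValueError: time passes only in moves, steps and waits
```

step_arm:
  commands: [40,0.695,0.83,-0.15,0,0,-0.114,40,0.695,0.83,-0.15,0,0,-0.114,40,0.695,0.83,-0.15,0,0,-0.114,40,0.695,0.83,-0.15,0,0,-0.114,40,0.695,0.83,-0.15,0,0,-0.114,40,0.695,0.83,-0.15,0,0,-0.114,40,0.695,0.83,-0.15,0,0,-0.114,40,0.695,0.83,-0.15,0,0,-0.114,40,0.695,0.83,-0.15,0,0,-0.114,40,0.695,0.83,-0.15,0,0,-0.114]
  squeeze: 20

```text
clock: 1.55
position: [0.6654, -0.0907, 0.1458]
ee_rot: [0.999, 0.043, 0.0, 0.0]
ft_force: [0.8, -1.1, -1.0]
grip_width: 0.463
grasp_force: 0.0
```

step_arm:
  commands: [40,0,0,0,0,0,0,40,0,0,0,0,0,0,40,0,0,0,0,0,0,40,0,0,-0.05,0,0,0,40,0,0,-0.1,0,0,0,40,0,0,-0.1,0,0,0,40,0,0,-0.1,0,0,0,40,0,0,-0.1,0,0,0,40,0,0,-0.1,0,0,0,40,0,0,-0.1,0,0,0]

```text
clock: 2.8
position: [0.6645, -0.0921, 0.0865]
ee_rot: [0.999, 0.043, 0.0, 0.0]
ft_force: [-0.5, 0.8, 0.5]
grip_width: 0.468
grasp_force: 0.0
```

Run:
```python
from h import *
o=get_obs();print(o['position'],o['ee_rot'],o['joint_pos'],o['ft_force'])
p=camera_params('wrist');print(np.round(p['mtx'],1).tolist(),np.round(p['tool_from_camera'],4).tolist())
w=camera('wrist');t=camera('top')
c=cv2.resize(t[150:290,180:360],(540,420))
cv2.imwrite('pics/w1.png',cv2.resize(np.hstack([w,c]),(800,306))[:,:,::-1])
```

```text
[ 0.66447089 -0.09212397  0.08648002] [9.99060593e-01 4.33337688e-02 3.21437050e-04 1.14564778e-04] [ 0.29747968  0.55753784 -0.31509803  1.47457813  0.18186109  1.13758968
 -1.53340342] [-0.49213092  0.76496002  0.47640165]
[[368.5, 0.0, 279.1], [0.0, 368.5, 207.2], [0.0, 0.0, 1.0]] [[0.0013, -0.9605, -0.2781, 0.07], [1.0, 0.0015, -0.0007, -0.0009], [0.001, -0.2781, 0.9605, -0.1426], [0.0, 0.0, 0.0, 1.0]]
```

View pics/w1.png

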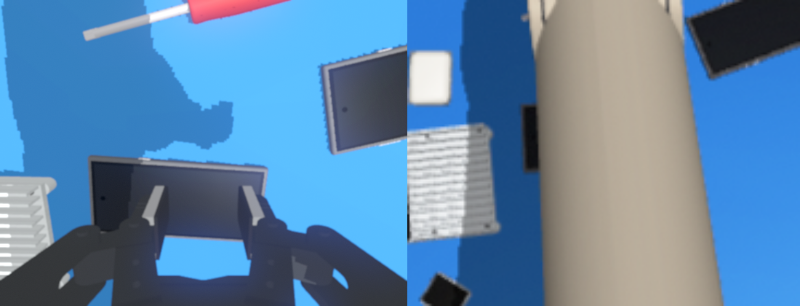

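step_arm:
  commands: [40,0.036,0.043,0,0,0,0,40,0.036,0.043,0,0,0,0,40,0.036,0.043,0,0,0,0,40,0.036,0.043,-0.06,0,0,0,40,0.036,0.043,-0.12,0,0,0,40,0.036,0.043,-0.125,0,0,0,40,0.036,0.043,-0.128,0,0,0,40,0.036,0.043,-0.128,0,0,0,40,0.036,0.043,-0.128,0,0,0,40,0.036,0.043,-0.128,0,0,0]

```text
clock: 4.15
position: [0.6862, -0.0663, 0.0099]
ee_rot: [0.999, 0.043, 0.0, 0.0]
ft_force: [-0.3, 0.7, 0.3]
grip_width: 0.471
grasp_force: 0.0
```

step_arm:
  commands: [40,0,0,-0.002,0,0,0,40,0,0,-0.004,0,0,0,40,0,0,-0.006,0,0,0,40,0,0,-0.007,0,0,0,40,0,0,-0.007,0,0,0,40,0,0,-0.007,0,0,0,40,0,0,-0.007,0,0,0,40,0,0,-0.007,0,0,0,40,0,0,-0.007,0,0,0,40,0,0,-0.007,0,0,0]

```text
clock: 5.4
position: [0.6859, -0.0663, 0.005]
ee_rot: [0.999, 0.043, 0.0, 0.0]
ft_force: [-0.0, 0.4, 0.5]
grip_width: 0.468
grasp_force: 0.0
```

step_arm:
  commands: [40,0,0,-0.001,0,0,0,40,0,0,-0.002,0,0,0,40,0,0,-0.003,0,0,0,40,0,0,-0.004,0,0,0,40,0,0,-0.005,0,0,0,40,0,0,-0.005,0,0,0,40,0,0,-0.005,0,0,0,40,0,0,-0.005,0,0,0,40,0,0,-0.005,0,0,0,40,0,0,-0.005,0,0,0]

```text
clock: 6.65
position: [0.6859, -0.0663, 0.002]
ee_rot: [0.999, 0.043, 0.0, 0.0]
ft_force: [-0.8, 0.4, 0.3]
grip_width: 0.47
grasp_force: 0.0
```

step_arm:
  commands: [40,-0.008,-0.0007,0.0005,0,0,0,40,-0.016,-0.0014,0.0005,0,0,0,40,-0.023,-0.002,0.0005,0,0,0,40,-0.03,-0.0026,0.0005,0,0,0,40,-0.037,-0.0032,0.0005,0,0,0,40,-0.044,-0.0038,0.0005,0,0,0,40,-0.05,-0.0044,0.0005,0,0,0,40,-0.056,-0.005,0.0005,0,0,0,40,-0.062,-0.0055,0.0005,0,0,0,40,-0.066,-0.0058,0.0005,0,0,0]

```text
clock: 7.9
position: [0.6461, -0.0698, 0.0023]
ee_rot: [0.999, 0.043, 0.0, 0.0]
ft_force: [0.6, 0.0, -1.1]
grip_width: 0.468
grasp_force: 0.4
```

Run:
```python
from h import *
o=get_obs();print(o['position'],o['ft_force'],o['torque'])
w=camera('wrist');s=camera('scene')
cv2.imwrite('pics/w2.png',cv2.resize(np.hstack([w,cv2.resize(s[190:340,220:420],(560,420))]),(800,300))[:,:,::-1])
```

```text
[ 0.64605573 -0.06983012  0.0023437 ] [ 0.59954324  0.04503617 -1.09001947] [ 0.00442255 -0.1272813   0.06012417]
```

View pics/w2.png

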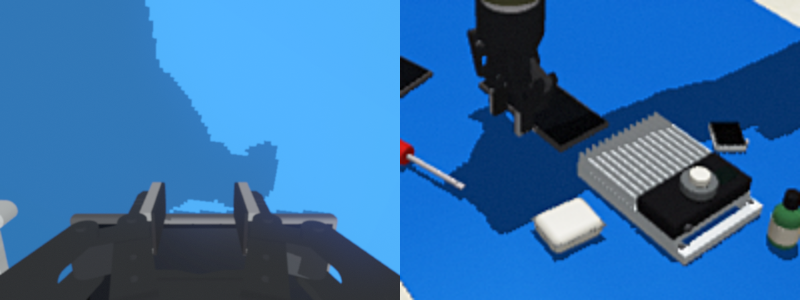

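Wrist view: the phone's far edge runs level from (72,218) to (338,218), aligned with the tool, with the fingers just beyond it. The scene view shows the fingers on the mat beside the frame.

```bash
cat >> h.py <<'E'
from scipy.spatial.transform import Rotation as Rn
def wray(uv,z,o=None):
    o=o or get_obs();p=camera_params('wrist');M=np.array(p['tool_from_camera']);R=Rn.from_quat(o['ee_rot']).as_matrix()
    c=R@M[:3,3]+o['position'];d=R@M[:3,:3]@np.linalg.solve(np.array(p['mtx']),[uv[0],uv[1],1.])
    return c+d*(z-c[2])/d[2]
O=np.array([571.2,112.9]);U=np.array([-np.sin(np.radians(5)),np.cos(np.radians(5))]);V=np.array([-U[1],U[0]])
def lamp(p): d=np.asarray(p)[:2]-O; return np.round([d@U,d@V],1)  # mm in lamp frame
E
python3 - <<'E'
from h import *
for u,v in [(98,305),(473,305)]:
    P=wray((u,v),.0094);print(P.round(4),lamp(P*1000))
print('tcp',lamp(get_obs()['position']*1000))
for u,v in [(605,122),(540,147)]:
    P=ray('scene',(220+(u-400)*1.4*200/560,190+v*1.4*150/420),.010);print('S corner',P.round(4),lamp(P*1000))
E
```

```text
[0.6278 0.0049 0.0094] [-112.5  -47. ]
[ 0.6415 -0.15    0.0094] [-268.   -47.2]
tcp [-188.6  -58.6]
S corner [ 0.5577 -0.0021  0.01  ] [-113.4   23.5]
S corner [ 0.646  -0.0078  0.01  ] [-126.7  -64. ]
```

step_arm:
  commands: [40,-0.005,-0.0004,0,0,0,0,40,-0.01,-0.0009,0,0,0,0,40,-0.015,-0.0013,0,0,0,0,40,-0.015,-0.0013,0,0,0,0,40,-0.005,-0.0004,0,0,0,0,40,0.015,0.0013,0,0,0,0,40,0.03,0.0026,0.005,0,0,0,40,0.03,0.0026,0.07,0,0,0,40,0.03,0.0026,0.14,0,0,0,40,0.03,0.0026,0.14,0,0,0]

```text
clock: 9.25
position: [0.6672, -0.068, 0.0906]
ee_rot: [0.999, 0.043, 0.003, 0.0]
ft_force: [0.1, 0.7, 0.1]
grip_width: 0.465
grasp_force: 0.0
```

step_arm:
  commands: [40,-0.112,-0.201,0,0,0,0.05,40,-0.112,-0.201,0,0,0,0.1,40,-0.112,-0.201,0,0,0,0.15,40,-0.112,-0.201,0,0,0,0.2,40,-0.112,-0.201,0,0,0,0.25,40,-0.112,-0.201,0,0,0,0.3,40,-0.112,-0.201,0,0,0,0.35,40,-0.112,-0.201,0,0,0,0.4,40,-0.112,-0.201,0,0,0,0.45,40,-0.112,-0.201,0,0,0,0.5]

```text
clock: 10.5
position: [0.5971, -0.1887, 0.0856]
ee_rot: [0.674, 0.739, 0.0, -0.0]
ft_force: [0.1, -0.0, -0.5]
grip_width: 0.468
grasp_force: 0.0
```

step_arm:
  commands: [40,0,0,0,0,0,0,40,0,0,0,0,0,0,40,0,0,0,0,0,0,40,0,0,0,0,0,0,40,0,0,0,0,0,0,40,0,0,0,0,0,0,40,0,0,0,0,0,0,40,0,0,0,0,0,0,40,0,0,0,0,0,0,40,0,0,0,0,0,0]

```text
clock: 11.75
position: [0.5971, -0.1889, 0.0863]
ee_rot: [0.676, 0.737, 0.0, 0.0]
ft_force: [-0.1, -1.0, -1.0]
grip_width: 0.466
grasp_force: 0.0
```

Run:
```python
from h import *
o=get_obs();print(o['position'],lamp(o['position']*1000),o['ee_rot'],o['joint_pos'][6])
w=camera('wrist');t=camera('top')
cv2.imwrite('pics/w3.png',w[:,:,::-1])
for r in phones(t): 
    if r[1]>450: print(r[0],np.round(r[1:],1),lamp(r[1:3]))
```

```text
[ 0.5970748  -0.18886087  0.08633075] [-302.9    0.5] [6.75831253e-01 7.37056386e-01 3.54850964e-05 3.38264382e-05] 0.10741256507935315
[ 25. 232.] [595.4 494.9  79.4  39.3  17.1 774.3] [378.5 -57.4]
[167. 236.] [571.6 159.7 116.9  57.3   5.  593.5] [46.6 -4.5]
[268. 225.] [588.4 -78.2 154.1  74.2 -85.  593.6] [-191.9   -0.5]
[433. 235.] [ 547.8 -462.9  151.1   71.4   -7.1  717.2] [-571.6   73.5]
[ 32. 204.] [661.7 482.6  81.5  38.6  69.3 818.9] [ 360.4 -122.3]
[ 64. 149.] [797.8 415.8  97.1  39.1 -71.2 899.6] [ 282.  -252.1]
```

View pics/w3.png

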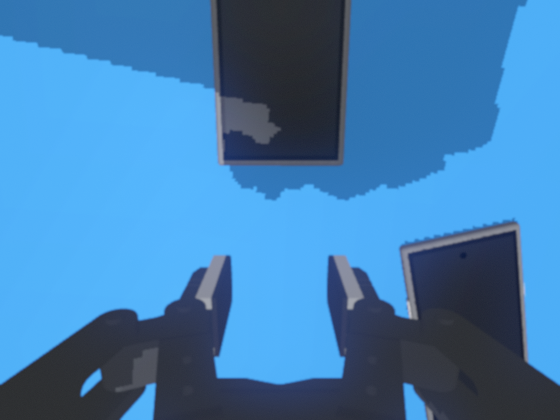

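Wrist view: the phone's tail edge is level at row 163, cols 219–343, centred between the fingers (220 and 340), the phone parallel to the tool. Lamp-frame offset is about 0. I'll lower now and push.

step_arm:
  commands: [40,0,0,-0.07,0,0,0,40,0,0,-0.12,0,0,0,40,0,0,-0.135,0,0,0,40,0,0,-0.14,0,0,0,40,0,0,-0.14,0,0,0,40,0,0,-0.14,0,0,0,40,-0.001,0.01,-0.14,0,0,0,40,-0.0017,0.02,-0.14,0,0,0,40,-0.0022,0.025,-0.14,0,0,0,40,-0.0026,0.03,-0.14,0,0,0]

```text
clock: 13.1
position: [0.5955, -0.1705, 0.0024]
ee_rot: [0.676, 0.737, 0.0, 0.0]
ft_force: [0.3, 0.0, 0.0]
grip_width: 0.466
grasp_force: 0.0
```

step_arm:
  commands: [40,-0.0007,0.008,0,0,0,0,40,-0.0014,0.016,0,0,0,0,40,-0.0021,0.024,0,0,0,0,40,-0.0028,0.032,0,0,0,0,40,-0.0035,0.04,0,0,0,0,40,-0.0042,0.048,0,0,0,0,40,-0.0049,0.056,0,0,0,0,40,-0.0056,0.064,0,0,0,0,40,-0.0063,0.072,0,0,0,0,40,-0.0066,0.075,0,0,0,0]

```text
clock: 14.35
position: [0.5916, -0.1253, 0.0023]
ee_rot: [0.676, 0.737, 0.0, -0.0]
ft_force: [0.3, -0.9, 0.1]
grip_width: 0.467
grasp_force: 0.3
```

Run:
```python
from h import *
o=get_obs();print(o['position'],lamp(o['position']*1000),o['ft_force'])
w=camera('wrist');t=camera('top')
cv2.imwrite('pics/w4.png',cv2.resize(np.hstack([w,cv2.resize(t[170:290,130:290],(560,420))]),(800,300))[:,:,::-1])
for r in phones(t): 
    if 450<r[1]<700 and abs(r[2])<200: print(r[0],np.round(r[1:],1),lamp(r[1:3]))
```

```text
[ 0.59156236 -0.12531524  0.00233439] [-239.1    0.5] [ 0.26648574 -0.93781331  0.09422538]
[167. 236.] [571.6 159.7 116.9  57.3   5.  593.5] [46.6 -4.5]
[244. 228.] [583.2 -20.2 117.3  74.2 -84.8 583.5] [-133.7   -0.3]
```

View pics/w4.png

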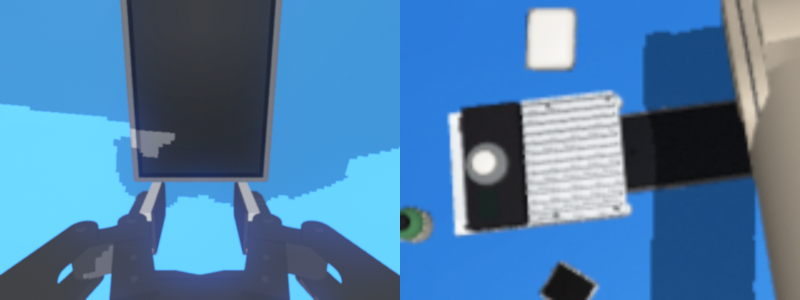

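Left: the phone's tail is square against both fingertips (row 180). Right: its front end is entering the mouth, centred between the cheeks. I keep pushing.

step_arm:
  commands: [40,-0.001,0.012,0,0,0,0,40,-0.0021,0.024,0,0,0,0,40,-0.0032,0.037,0,0,0,0,40,-0.0044,0.05,0,0,0,0,40,-0.0055,0.063,0,0,0,0,40,-0.0066,0.076,0,0,0,0,40,-0.0078,0.089,0,0,0,0,40,-0.0089,0.102,0,0,0,0,40,-0.01,0.115,0,0,0,0,40,-0.0108,0.124,0,0,0,0]

```text
clock: 15.7
position: [0.585, -0.0508, 0.0023]
ee_rot: [0.676, 0.737, 0.0, -0.0]
ft_force: [-0.0, -0.6, 0.3]
grip_width: 0.467
grasp_force: 0.5
```

step_arm:
  commands: [40,-0.001,0.011,0,0,0,0,40,-0.0019,0.022,0,0,0,0,40,-0.0029,0.033,0,0,0,0,40,-0.0038,0.043,0,0,0,0,40,-0.0046,0.053,0,0,0,0,40,-0.0054,0.062,0,0,0,0,40,-0.0062,0.071,0,0,0,0,40,-0.0068,0.078,0,0,0,0,40,-0.0073,0.084,0,0,0,0,40,-0.0079,0.09,0,0,0,0]

```text
clock: 16.95
position: [0.5803, 0.0027, 0.0023]
ee_rot: [0.676, 0.737, 0.0, 0.0]
ft_force: [-0.7, -1.3, 0.3]
grip_width: 0.469
grasp_force: 0.6
```

step_arm:
  commands: [40,-0.0003,0.003,0,0,0,0,40,-0.0005,0.006,0,0,0,0,40,-0.0008,0.009,0,0,0,0,40,-0.001,0.012,0,0,0,0,40,-0.0012,0.014,0,0,0,0,40,-0.0014,0.016,0,0,0,0,40,-0.0016,0.018,0,0,0,0,40,-0.0017,0.019,0,0,0,0,40,-0.0017,0.02,0,0,0,0,40,-0.0017,0.02,0,0,0,0]

```text
clock: 18.2
position: [0.5793, 0.0147, 0.0023]
ee_rot: [0.676, 0.737, 0.0, -0.0]
ft_force: [0.2, -0.6, 0.3]
grip_width: 0.47
grasp_force: 0.4
```

step_arm:
  commands: [40,-0.0001,0.0005,0,0,0,0,40,-0.0001,0.001,0,0,0,0,40,-0.0001,0.0015,0,0,0,0,40,-0.0002,0.002,0,0,0,0,40,-0.0002,0.0025,0,0,0,0,40,-0.0002,0.003,0,0,0,0,40,-0.0003,0.0035,0,0,0,0,40,-0.0003,0.004,0,0,0,0,40,-0.0003,0.004,0,0,0,0,40,-0.0003,0.004,0,0,0,0]

```text
clock: 19.45
position: [0.5791, 0.0171, 0.0023]
ee_rot: [0.676, 0.737, 0.0, -0.0]
ft_force: [0.2, -0.2, 0.6]
grip_width: 0.468
grasp_force: 0.4
```

Run:
```python
from h import *
o=get_obs();print(o['position'],lamp(o['position']*1000),o['ft_force'])
w=camera('wrist');t=camera('top');s=camera('scene')
cv2.imwrite('pics/w5.png',np.hstack([cv2.resize(t[195:280,140:253],(400,300),interpolation=2),cv2.resize(s[240:330,300:420],(400,300),interpolation=2)])[:,:,::-1])
```

```text
[0.57912009 0.01705893 0.00232268] [-96.2   0.5] [ 0.20229458 -0.20204313  0.61996139]
```

View pics/w5.png

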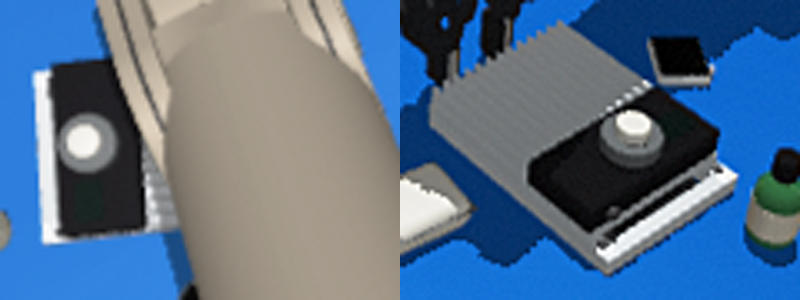

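Right: the slot before the stop bar now shows the phone's dark front end. There is no contact force yet, so I ease on.

step_arm:
  commands: [40,0,0.0005,0,0,0,0,40,-0.0001,0.001,0,0,0,0,40,-0.0001,0.0015,0,0,0,0,40,-0.0002,0.002,0,0,0,0,40,-0.0002,0.0025,0,0,0,0,40,-0.0002,0.0025,0,0,0,0,40,-0.0002,0.0025,0,0,0,0,40,-0.0002,0.0025,0,0,0,0,40,-0.0002,0.0025,0,0,0,0,40,-0.0002,0.0025,0,0,0,0]

```text
clock: 20.85
position: [0.579, 0.0185, 0.0023]
ee_rot: [0.676, 0.737, 0.0, 0.0]
ft_force: [0.5, -0.1, 0.3]
grip_width: 0.466
grasp_force: 0.3
```

step_arm:
  commands: [40,0,0.0005,0,0,0,0,40,-0.0001,0.001,0,0,0,0,40,-0.0001,0.0015,0,0,0,0,40,-0.0001,0.0015,0,0,0,0,40,-0.0001,0.0015,0,0,0,0,40,-0.0001,0.0015,0,0,0,0,40,-0.0001,0.0015,0,0,0,0,40,-0.0001,0.0015,0,0,0,0,40,-0.0001,0.0015,0,0,0,0,40,-0.0001,0.0015,0,0,0,0]

```text
clock: 22.1
position: [0.579, 0.0194, 0.0023]
ee_rot: [0.676, 0.737, 0.0, 0.0]
ft_force: [0.7, -1.2, 0.9]
grip_width: 0.465
grasp_force: 0.4
```

step_arm:
  commands: [40,0,0.0005,0,0,0,0,40,-0.0001,0.001,0,0,0,0,40,-0.0001,0.0015,0,0,0,0,40,-0.0002,0.002,0,0,0,0,40,-0.0002,0.002,0,0,0,0,40,-0.0002,0.002,0,0,0,0,40,-0.0002,0.002,0,0,0,0,40,-0.0002,0.002,0,0,0,0,40,-0.0002,0.002,0,0,0,0,40,-0.0002,0.002,0,0,0,0]

```text
clock: 23.35
position: [0.5789, 0.0197, 0.0023]
ee_rot: [0.676, 0.737, -0.0, 0.0]
ft_force: [0.8, -5.1, 1.2]
grip_width: 0.465
grasp_force: 2.6
```

step_arm:
  commands: [40,0,0.0005,0,0,0,0,40,-0.0001,0.001,0,0,0,0,40,-0.0001,0.0015,0,0,0,0,40,-0.0002,0.002,0,0,0,0,40,-0.0002,0.002,0,0,0,0,40,-0.0002,0.002,0,0,0,0,40,-0.0002,0.002,0,0,0,0,40,-0.0002,0.002,0,0,0,0,40,-0.0002,0.002,0,0,0,0,40,-0.0002,0.002,0,0,0,0]

```text
clock: 24.6
position: [0.5788, 0.0198, 0.0023]
ee_rot: [0.676, 0.737, -0.001, 0.001]
ft_force: [-0.2, -7.5, 1.9]
grip_width: 0.471
grasp_force: 4.0
```

The push stalls with the force rising to 7.5 N, 1 mm from the predicted position: it is home. I back off and rise.

step_arm:
  commands: [40,0.0007,-0.008,0,0,0,0,40,0.002,-0.025,0,0,0,0,40,0.004,-0.05,0,0,0,0,40,0.004,-0.05,0.03,0,0,0,20,0.004,-0.05,0.1,0,0,0,0,0.004,-0.05,0.18,0,0,0,0,0.004,-0.05,0.2,0,0,0,0,0.004,-0.05,0.2,0,0,0,0,0.004,-0.05,0.2,0,0,0,0,0.004,-0.05,0.2,0,0,0]

```text
clock: 25.85
position: [0.5804, -0.0082, 0.1211]
ee_rot: [0.676, 0.737, -0.001, -0.001]
ft_force: [-0.1, -0.3, -0.0]
grip_width: 0.002
grasp_force: 0.0
```

Run:
```python
from h import *
o=get_obs();print(o['position'],o['grip_width'])
w=camera('wrist');t=camera('top');s=camera('scene')
cv2.imwrite('pics/w6.png',np.hstack([cv2.resize(w,(400,300)),cv2.resize(s[240:330,300:420],(400,300),interpolation=2)])[:,:,::-1])
```

```text
[ 0.58038736 -0.00819943  0.12105313] 0.00193616776019526
```

View pics/w6.png

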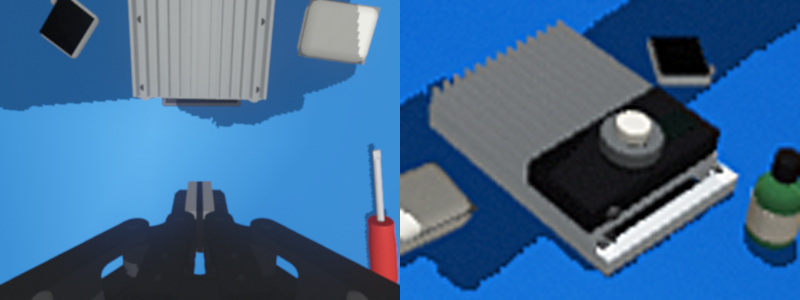

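Left: the tail shows evenly at rows 98–105, cols 162–240, centred in the mouth and square. Right: the front end fills the slot at the bar, with the watch, case and bottle undisturbed. Now the button.

step_arm:
  commands: [0,-0.0207,0.275,0,0,0,0,0,-0.0207,0.275,0,0,0,0,0,-0.0207,0.275,0,0,0,0,0,-0.0207,0.275,0,0,0,0,0,-0.0207,0.275,-0.03,0,0,0,0,-0.0207,0.275,-0.07,0,0,0,0,-0.0207,0.275,-0.09,0,0,0,0,-0.0207,0.275,-0.09,0,0,0,0,-0.0207,0.275,-0.09,0,0,0,0,-0.0207,0.275,-0.09,0,0,0]

```text
clock: 27.25
position: [0.5692, 0.1568, 0.0691]
ee_rot: [0.676, 0.737, 0.001, 0.0]
ft_force: [-0.2, -0.3, -0.6]
grip_width: -0.003
grasp_force: 0.0
```

Run:
```python
from h import *
o=get_obs();print(o['position'],lamp(o['position']*1000),o['ft_force'])
w=camera('wrist');s=camera('scene')
cv2.imwrite('pics/w7.png',np.hstack([cv2.resize(w,(400,300)),cv2.resize(s[225:315,310:430],(400,300),interpolation=2)])[:,:,::-1])
```

```text
[0.56918539 0.15681548 0.06908901] [43.9 -1.8] [-0.24124193 -0.28906253 -0.56173005]
```

View pics/w7.png

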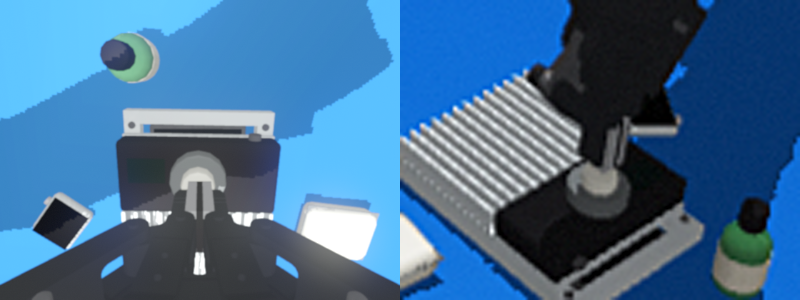

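Left: the fingertips are over the cap (200,180), centred on the grey housing. Right: they stand just above the cap. Press.

step_arm:
  commands: [0,0,0,-0.005,0,0,0,0,0,0,-0.01,0,0,0,0,0,0,-0.0135,0,0,0,0,0,0,-0.017,0,0,0,0,0,0,-0.0195,0,0,0,0,0,0,-0.0195,0,0,0,0,0,0,-0.0195,0,0,0,0,0,0,-0.0195,0,0,0,0,0,0,-0.0195,0,0,0,0,0,0,-0.0195,0,0,0]

```text
clock: 28.6
position: [0.5686, 0.1568, 0.0566]
ee_rot: [0.676, 0.737, -0.0, -0.0]
ft_force: [-3.1, -1.2, 4.4]
grip_width: 0.003
grasp_force: 2.0
```

step_arm:
  commands: [0,0,0,-0.0015,0,0,0,0,0,0,-0.003,0,0,0,0,0,0,-0.0035,0,0,0,0,0,0,-0.0035,0,0,0,0,0,0,-0.0035,0,0,0,0,0,0,-0.0035,0,0,0,0,0,0,-0.0035,0,0,0,0,0,0,-0.0035,0,0,0,0,0,0,-0.0035,0,0,0,0,0,0,-0.0035,0,0,0]

```text
clock: 29.85
position: [0.5688, 0.1568, 0.0559]
ee_rot: [0.676, 0.737, -0.0, 0.0]
ft_force: [-8.6, -4.2, 18.7]
grip_width: 0.001
grasp_force: 9.5
```

Bottomed out at z = 55.9 mm (18.7 N, held). Lift away.

step_arm:
  commands: [0,0,0,0.02,0,0,0,0,0,0,0.08,0,0,0,0,0,0,0.16,0,0,0,0,0,0,0.2,0,0,0,0,-0.1,-0.3,0.2,0,0,0,0,-0.1,-0.3,0.2,0,0,0,0,-0.1,-0.3,0.2,0,0,0,0,-0.1,-0.3,0.2,0,0,0,0,-0.1,-0.3,0.2,0,0,0,0,-0.1,-0.3,0.2,0,0,0]

```text
clock: 31.1
position: [0.5091, -0.0215, 0.1746]
ee_rot: [0.675, 0.738, 0.0, -0.0]
ft_force: [0.1, 0.6, -0.4]
grip_width: -0.001
grasp_force: 0.0
```

Run:
```python
from h import *
o=get_obs();print(o['position'],o['ft_force'])
w=camera('wrist');s=camera('scene')
cv2.imwrite('pics/w8.png',np.hstack([cv2.resize(w,(400,300)),cv2.resize(s[225:315,310:430],(400,300),interpolation=2)])[:,:,::-1])
```

```text
[ 0.50908043 -0.02148856  0.17457998] [ 0.14737624  0.55613984 -0.42392721]
```

View pics/w8.png

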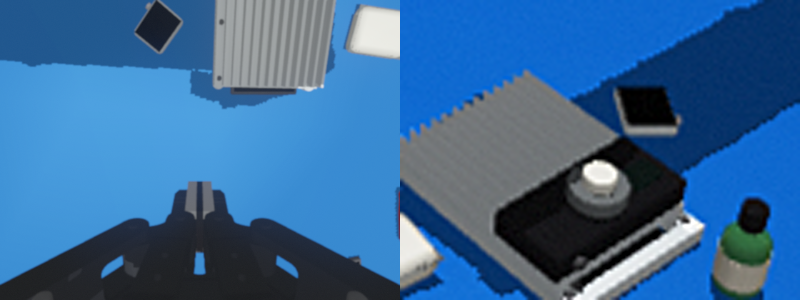

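The picture shows the button sprung back up, the phone's tail still flush just outside the mouth at (262,90), and the bystanders unmoved, so I hand in.

```bash
python3 -c "
from workcell import *
print(hand_in())"
```

```text
the job is handed in; nothing more can be done
None
```

I slid the phone home against the lamp's stop bar by its edges (about 7.5 N at the stop), then pressed the lamp button fully down and took the hand away. I handed the job in at about 31 s; no verdict came back, and I saw no visible glow to confirm the lamp is on.

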